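Book out and peel off a foam packing tray, show it to the phone

TASK

Book one packing tray out: take the scanner from its cup, aim it straight down at the middle of the bar-code label in front of the tray stack from about 9 cm, hold it steady for a second so that it reads, and put it back in its cup. Then free the top tray, which is snapped tight into the one below, by lifting one corner a good centimetre first while the opposite corner still sits in its seat; leave the second tray seated in the stack. Finish while still holding the tray by the gripper alone, still and level, its pockets up, centred over the cloth-covered display block, about 8 cm clear above it, for the phone to film; knock nothing else about.

Things in the scene. Friction and masses are not known exactly. Their poses are not given: they have to be found in the camera images.
- tray: top tray, loose white moulded foam, about 0.11 kg: 260 (own x) x 190 (own y) x 60 mm. Origin: centre of its underside; z up out of the open top. Upright walls 14 mm thick, from 12 mm above the origin to the rim at 60; inner floor at 16. The lowest 12 mm is a stacking lip that nests in the tray below, 2 mm inside its walls. Low dividers (tops at 45): along y at x = +30, and along x at y = 0 from there to the +x wall
- tray2: second tray, same shape and axes, loose; origin centre of its underside; stays seated. Each tray rests wall on rim, 48 mm above the next, snapped in: springy ribs inside its long walls' rim hold over a bead along the lip of the tray above. The top one lets go at about 14 to 18 N straight up, half to two thirds of that at a corner or long edge, after 3 to 4 mm of rise at each rib; tray2 holds harder
- stack: plywood base board (380 x 220 x 12 mm, fixed to the bench) with the lowest tray fixed on it. Origin on the bench below the centre of the trays; x along the trays' length. The board's ledge sticks out 105 mm beyond the trays on the -x side and carries the label; tray rims stand at 72, 120 and 168 mm above the bench
- label (a point): centre of the bar-code label, 46 x 70 mm, flat on the ledge, facing up, 12 mm above the bench, 50 mm in front of the trays' -x wall (stack frame: x = -180 mm, y = 0)
- corner0 (a point): lower outer corner of the top tray's walls at its own +x +y, 12 mm above the tray's origin (60 mm above tray2's origin when seated). Inside each corner at least 75 x 75 mm of pocket is free
- corner1 (a point): the same at +x -y
- corner2 (a point): the same at -x -y (opposite corner0)
- corner3 (a point): the same at -x +y (opposite corner1)
- scanner: stick-shaped hand scanner, round, loose, 158 mm long, 0.16 kg, standing nose down in its cup. Origin: centre of the nose; z runs up the handle. Nose part 34 mm in diameter up to 74 mm, handle 28 mm in diameter from 88 to 158 mm. It reads by itself, straight out of the nose along -z, 50 to 130 mm away; same all round
- beam (a point): point on the scanner's reading line, 90 mm out from its nose
- holder: scanner cup, fixed: round base 80 mm across, cup 51 mm outside, 41 mm inside diameter, rim 62 mm above the bench, inner floor at 12 mm. Origin under its centre on the bench
- block: cloth-covered display block, fixed, 130 x 130 x 100 mm high. Origin: centre of its underside on the bench; top at 100 mm. Part of it: a phone on a small desk stand, 150 mm wide and 190 mm high, fixed 250 mm from the block's centre on its +x side, looking at the space above the block
- teapot: bystander: brick-red clay teapot, about 170 mm over spout and handle, 90 mm high, loose; origin centre of its foot
- cup: bystander: small dark clay tea cup, 64 mm across, 42 mm high, loose; origin centre of its foot
- tape: bystander: roll of packing tape lying flat, 100 mm across, 48 mm high, loose; origin centre of its underside

How it is judged:
By the outcome, as a careful person would: the job done as asked, in the order asked, and still so for the second after the job is handed in, while the arm keeps its last pose, push and grip.
It also fails if it takes over 72 s, if anything falls off the work surface, if the arm or the gripper's body presses on something with over 40 N, if the wrist force passes 120 N, or if a joint passes its speed limit or range.

ROBOT

A 6-joint arm with a two-finger parallel gripper is mounted at the origin on the work surface. World frame = base frame: x ahead of the robot, y to its left, z up, the work surface at z = 0. Lengths are in m, angles in rad, forces in N, time in s.
With the tool pointing down it reaches from about 0.375 to 0.75 m from the base axis. Payload 9 kg.
Tool frame: the origin (TCP) lies at the very end of the fingers, on their centre line; the grasp point (between the pads) lies 19 mm behind it (env.hold_point_z is the distance from the TCP to the grasp point, in m); x points along the fingers, y is the direction in which the jaws open and shut, and the axes are right-handed (so a half turn about x gives the same grasp; the last joint's range is limited). The gripper opens to 85 mm and grips with 20 to 120 N. Pads are 22 mm wide; open, the fingers measure 114 mm over their backs; the gripper's body (76 mm by 85 mm) begins 54 mm behind the grasp point. The pads swing forward as they close: fully open they stand 13 mm farther back than shut.
Start: joints at [1.11, 0.104, 0.097, 1.564, 0, 1.353], TCP at [0.144, 0.582, 0.231] pointing down, gripper open.
Joint ranges: [-2.99, 2.99], [-0.84, 1.86], [-1.1, 1.16], [-1.84, 2.11], [-1.51, 1.56], [-3.14, 3.14]. Speed limits (rad/s): [2.22, 2.22, 2.57, 3.14, 3.14, 3.14].

INTERFACE

Orientations are given as a unit quaternion [w, x, y, z].
In Python, from workcell import env gives the robot as it stands. The module is installed in compiled form; this text tells all that it offers. Calls block until the motion is done:
- env.movep(position, orientation): joint-space move of the TCP to a pose.
- env.servo_line(position, ori=None, feed=0.15): straight line of the TCP; ori=None keeps the orientation; feed is the mean speed in m/s.
- env.goto_joints(angles): joint-space move.
- env.gripper_to(opening, newtons=None): opening from 0.0 (shut) to 1.0 (fully open); newtons is the grip in N (None keeps the last); returns when the fingers have stopped.
- env.sleep(seconds).
- env.inverse_kinematics(position, orientation): joint angles nearest the present ones, or None.
- env.get_state(): the state.
- env.read_camera(name): name is "scene" or "top" or "wrist"; returns the picture (420x560x3 uint8, red, green, blue); there is no depth.
- env.camera_params(name): a dict with "fx", "fy", "cx", "cy" (pixels), "world_to_cam" (4x4, takes a point from world to camera coordinates). Camera axes: x right, y down, z forward; pixel columns grow to the right and rows downward; lengths in m; the calibration is good to about 2 mm. The wrist camera is an equidistant fisheye: a pixel r from the principal point sees the ray r / f radians off the axis. A picture is of the moment at which its call begins: read the wrist's pose just before it. camera_params takes no time and is no camera call; for the wrist camera it gives the pose at the moment of the call.
A pose or a line that the arm cannot do raises env.MotionError and nothing moves.
- env.finish_job(): hands the job in, once; it reports no verdict.
The state is a dict: "time": time; "q": joint angles; "dq": joint speeds; "effort": joint torques, N m; "position": TCP position; "ee_rot": TCP orientation; "contact_force": force on the tool from outside, world axes, zero at the start; "moment": the same for the moment, N m; "grip_width": opening from 0.0 (shut) to 1.0 (fully open).
Only numpy, scipy, OpenCV 4.12 (cv2) and the standard library are available. Lean on these libraries where they do the work, as an engineer would, in place of code of your own. Each camera call takes 0.05 s, during which the arm holds its last target. There are 200 camera calls.

## Working session

There is one attempt and no reset: what is moved stays moved. The work goes in short steps, each a Python script; the robot and the scene stay as the last script left them, time stands still between calls to the robot, and variables do not carry over. Pictures are saved under pics/ and viewed, about 8 in all and at most 12, crops included, and the job is handed in when it is done.

```bash
mkdir -p pics; python3 - <<'E'
from workcell import env
import cv2
for n in("scene","top"):
    im=env.read_camera(n); cv2.imwrite(f"pics/{n}0.png",cv2.resize(im[:,:,::-1],(784,588),interpolation=cv2.INTER_CUBIC))
    p=env.camera_params(n); print(n,p)
s=env.get_state();print({k:s[k] for k in("time","q","position","ee_rot","contact_force","grip_width")}, env.hold_point_z)
E
```

```text
scene {'fx': 399.30640451873825, 'fy': 399.30640451873825, 'cx': 281.61792240626784, 'cy': 214.87264865560297, 'world_to_cam': array([[-0.79231892,  0.60997597, -0.01265053,  0.44855848],
       [ 0.51960807,  0.6637799 , -0.53796254, -0.25682351],
       [-0.31974706, -0.43281122, -0.84287381,  1.26568184],
       [ 0.        ,  0.        ,  0.        ,  1.        ]])}
top {'fx': 418.2138862762142, 'fy': 418.2138862762142, 'cx': 273.73731859745203, 'cy': 207.81933784032148, 'world_to_cam': array([[-0.05505899, -0.99847406,  0.00424886,  0.00326939],
       [-0.97851546,  0.05311068, -0.19921536,  0.54901763],
       [ 0.19868571, -0.01512618, -0.97994652,  1.07056567],
       [ 0.        ,  0.        ,  0.        ,  1.        ]])}
{'time': 0.1, 'q': array([ 1.11030398e+00,  1.04619556e-01,  9.65423242e-02,  1.56389106e+00,
       -1.24031516e-05,  1.35310637e+00]), 'position': array([0.14410822, 0.58213215, 0.23060921]), 'ee_rot': array([ 0.70176861,  0.08524066,  0.70203599, -0.0860251 ]), 'contact_force': array([-0.20225168, -0.93216828,  0.35601288]), 'grip_width': 1.0002388793521346} 0.0187
```

View pics/top0.png

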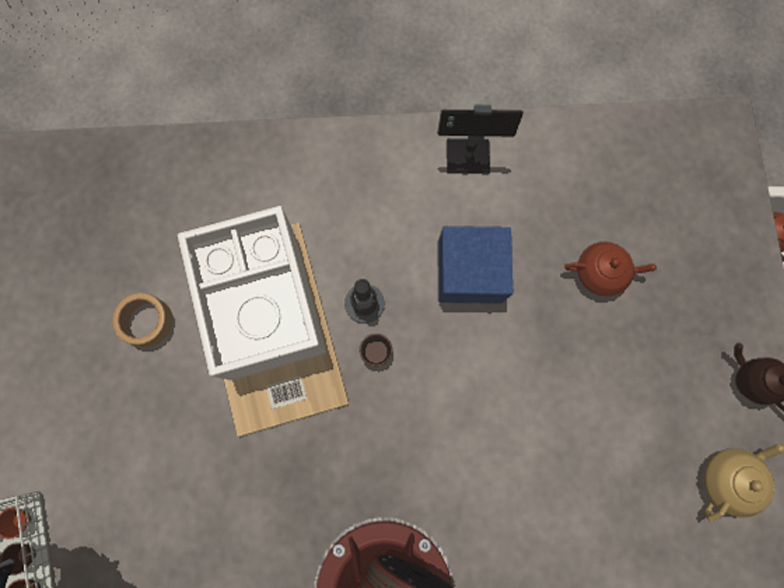

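View pics/scene0.png

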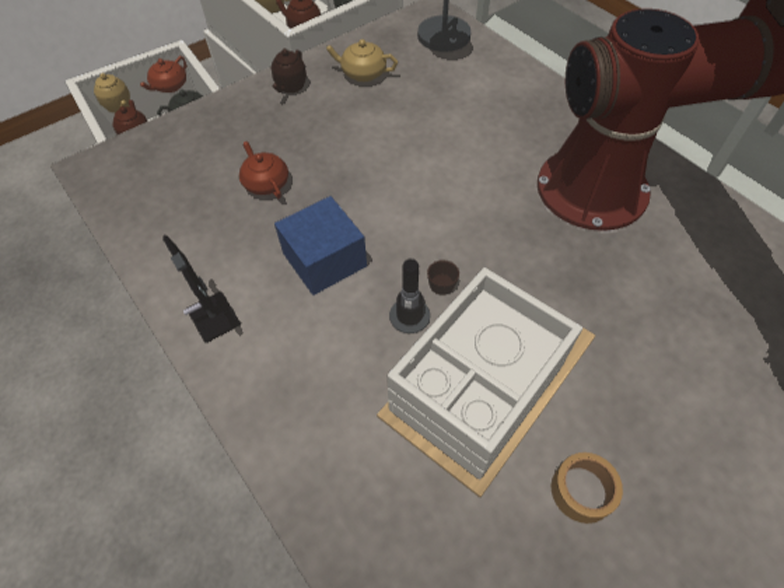

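Top view (x1.4 pixels): tray rim corners about (179,234), (282,207), (319,345), (213,375). Label is at (287,393), scanner cup base (365,303) with the handle tip at (363,285), block top about (440–512, 227–295), cup (376,350), tape (140,320). Scene view agrees. I'll enlarge the crops for closer readings.

```bash
python3 - <<'E'
from workcell import env
import cv2
im=env.read_camera("top")[:,:,::-1]
a=cv2.resize(im[140:320,120:300],None,fx=3.3,fy=3.3,interpolation=cv2.INTER_CUBIC)
cv2.imwrite("pics/c1.png",a)   # u=120+px/3.3, v=140+py/3.3
im=env.read_camera("scene")[:,:,::-1]
cv2.imwrite("pics/c2.png",cv2.resize(im[130:350,190:430],None,fx=2.7,fy=2.7,interpolation=cv2.INTER_CUBIC))
E
```

```text
(no output)
```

View pics/c1.png

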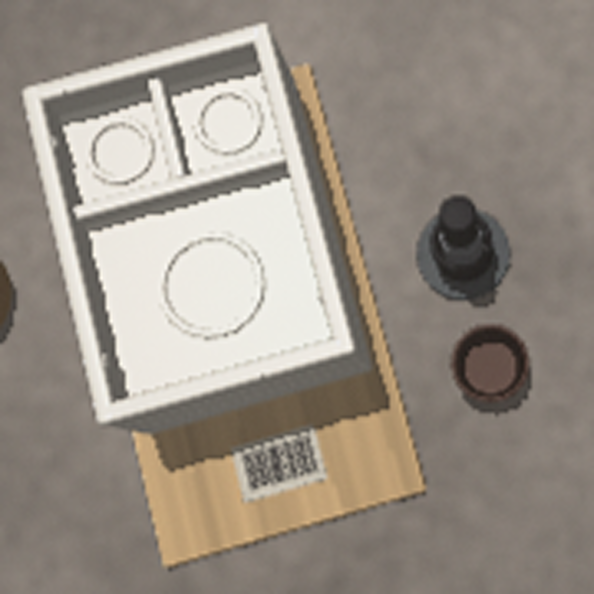

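View pics/c2.png

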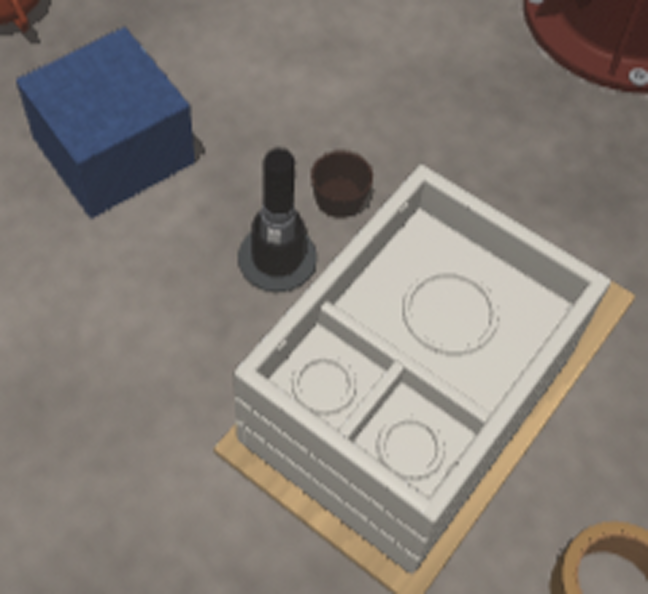

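c1 shows rim corners (24,90), (267,25), (354,352), (102,423), label centre (281,466), cup base (464,254) and handle top (457,212). c2 shows rim corners (423,166), (608,282), (430,517), (234,374) and block top corners (18,82), (125,28), (190,104), (77,163). The two-pocket end (+x) is away from the robot.

```bash
cat > h.py <<'E'
import numpy as np
from workcell import env
def bp(n,u,v,z):
    p=env.camera_params(n);T=p["world_to_cam"];R,t=T[:3,:3],T[:3,3]
    d=R.T@np.array([(u-p["cx"])/p["fx"],(v-p["cy"])/p["fy"],1]);o=-R.T@t
    return o+d*(z-o[2])/d[2]
E
python3 - <<'E'
from h import *
np.set_printoptions(precision=4,suppress=True)
c1=lambda P,z:np.array([bp("top",120+x/3.3,140+y/3.3,z) for x,y in P])
t0=lambda P,z:np.array([bp("top",x/1.4,y/1.4,z) for x,y in P])
c2=lambda P,z:np.array([bp("scene",190+x/2.7,130+y/2.7,z) for x,y in P])
def rect(Q):
    c=Q.mean(0); e=np.roll(Q,-1,0)-Q; print(c[:2],"sides",np.linalg.norm(e,axis=1),"ang",np.degrees(np.arctan2(e[:,1],e[:,0])))
rect(c1([(24,90),(267,25),(354,352),(102,423)],.168))
rect(c2([(423,166),(608,282),(430,517),(234,374)],.168))
print("label",c1([(281,466)],.012))
rect(c1([(234,450),(318,430),(328,482),(244,502)],.012))
print("scan",c1([(457,212)],.17),c2([(278,160)],.17),"base",c1([(464,254)],.006),c2([(277,257)],.006))
rect(t0([(441,227),(511,227.5),(512,295),(439,292)],.1))
rect(c2([(18,82),(125,28),(190,104),(77,163)],.1))
print("cup",c1([(491,362)],.042),c2([(342,170)],.042))
print("phone foot",t0([(468,156)],.01),"phone top",t0([(480,108)],.19),"teapot",t0([(605,265)],.07),"tape",t0([(140,320)],.048))
E
```

```text
[0.5423 0.2094] sides [0.1865 0.2569 0.1849 0.2567] ang [ -77.2114 -167.1066  102.7272   13.2504]
[0.5466 0.2109] sides [0.1829 0.2522 0.1813 0.2567] ang [ 102.3757   12.3957  -76.2032 -167.2559]
label [[0.3653 0.1686 0.012 ]]
[0.3654 0.1685] sides [0.0703 0.043  0.0698 0.0429] ang [ -79.7858 -170.6728  100.1053   10.0142]
scan [[0.5359 0.0113 0.17  ]] [[0.5386 0.0118 0.17  ]] base [[0.5343 0.0107 0.006 ]] [[0.5382 0.0126 0.006 ]]
[ 0.5888 -0.2017] sides [0.1322 0.1299 0.1347 0.1253] ang [-93.5054 175.1653  84.4913  -5.9705]
[ 0.5923 -0.2014] sides [0.1264 0.1245 0.128  0.1224] ang [177.2386  87.0856  -3.7263 -93.6706]
cup [[ 0.4379 -0.0075  0.042 ]] [[ 0.4358 -0.0108  0.042 ]]
phone foot [[ 0.8368 -0.2212  0.01  ]] phone top [[ 0.8478 -0.2175  0.19  ]] teapot [[ 0.573  -0.4539  0.07  ]] tape [[0.5184 0.4408 0.048 ]]
```

```bash
cat >> h.py <<'E'
from scipy.spatial.transform import Rotation as Rn
def Rd(yaw): # tool down, jaw (y) axis at angle yaw (deg)
    a=np.radians(yaw);x=np.array([0,0,-1.]);y=np.array([np.cos(a),np.sin(a),0]);return np.c_[x,y,np.cross(x,y)]
def q(R): return Rn.from_matrix(R).as_quat(scalar_first=True)
def down(yaw): return q(Rd(yaw))
def st(m=""):
    s=env.get_state();print(m,"t %.2f"%s["time"],"p",np.round(s["position"],4),"f",np.round(s["contact_force"],1),"m",np.round(s["moment"],2),"w %.3f"%s["grip_width"]);return s
def wpix(p,P): # fisheye projection of a world point with params p
    c=p["world_to_cam"]@np.r_[P,1];r=np.hypot(c[0],c[1]);th=np.arctan2(r,c[2]);return p["cx"]+p["fx"]*th*c[0]/r,p["cy"]+p["fy"]*th*c[1]/r
def wbp(p,u,v,z):
    dx,dy=(u-p["cx"])/p["fx"],(v-p["cy"])/p["fy"];th=np.hypot(dx,dy)
    d=np.array([np.sin(th)*dx/th,np.sin(th)*dy/th,np.cos(th)]);R,t=p["world_to_cam"][:3,:3],p["world_to_cam"][:3,3]
    d=R.T@d;o=-R.T@t;return o+d*(z-o[2])/d[2]
E
python3 - <<'E'
from h import *
import cv2,pickle
for y in (12.9,192.9,-167.1,-4,176):
    for P in ([.537,.0115,.2],[.438,.124,.2],[.463,-.253,.2],[.3665,.169,.2]):
        r=env.inverse_kinematics(P,down(y)); print(y,P,None if r is None else np.round(r,2))
s=env.get_state();p=s["position"]
env.servo_line([p[0],p[1],.33],feed=.3)
env.movep([.49,.10,.34],down(12.9) )
p=env.camera_params("wrist");im=env.read_camera("wrist");pickle.dump(p,open("w1.pkl","wb"))
cv2.imwrite("pics/w1.png",cv2.resize(im[:,:,::-1],(784,588),interpolation=cv2.INTER_CUBIC)); st()
E
```

```text
12.9 [0.537, 0.0115, 0.2] [-0.22 -0.09 -0.16  1.51  0.    1.12]
12.9 [0.438, 0.124, 0.2] [-0.01 -0.35 -0.38  1.54  0.    1.33]
12.9 [0.463, -0.253, 0.2] [-0.75 -0.12 -0.18  1.51  0.    0.6 ]
12.9 [0.3665, 0.169, 0.2] [ 0.11 -0.52 -0.51  1.58  0.    1.45]
192.9 [0.537, 0.0115, 0.2] [-0.22 -0.09 -0.16  1.51  0.   -2.02]
192.9 [0.438, 0.124, 0.2] [-0.01 -0.35 -0.38  1.54  0.   -1.81]
192.9 [0.463, -0.253, 0.2] [-0.75 -0.12 -0.18  1.51  0.   -2.54]
192.9 [0.3665, 0.169, 0.2] [ 0.11 -0.52 -0.51  1.58  0.   -1.69]
-167.1 [0.537, 0.0115, 0.2] [-0.22 -0.09 -0.16  1.51  0.   -2.02]
-167.1 [0.438, 0.124, 0.2] [-0.01 -0.35 -0.38  1.54  0.   -1.81]
-167.1 [0.463, -0.253, 0.2] [-0.75 -0.12 -0.18  1.51  0.   -2.54]
-167.1 [0.3665, 0.169, 0.2] [ 0.11 -0.52 -0.51  1.58  0.   -1.69]
-4 [0.537, 0.0115, 0.2] [-0.22 -0.09 -0.16  1.51  0.    1.42]
-4 [0.438, 0.124, 0.2] [-0.01 -0.35 -0.38  1.54  0.    1.63]
-4 [0.463, -0.253, 0.2] [-0.75 -0.12 -0.18  1.51  0.    0.89]
-4 [0.3665, 0.169, 0.2] [ 0.11 -0.52 -0.51  1.58  0.    1.75]
176 [0.537, 0.0115, 0.2] [-0.22 -0.09 -0.16  1.51  0.   -1.72]
176 [0.438, 0.124, 0.2] [-0.01 -0.35 -0.38  1.54  0.   -1.51]
176 [0.463, -0.253, 0.2] [-0.75 -0.12 -0.18  1.51  0.   -2.25]
176 [0.3665, 0.169, 0.2] [ 0.11 -0.52 -0.51  1.58  0.   -1.4 ]
 t 2.85 p [0.4899 0.1007 0.34  ] f [-0.1  0.5  0.4] m [-0.04  0.04 -0.  ] w 1.002
```

View pics/w1.png

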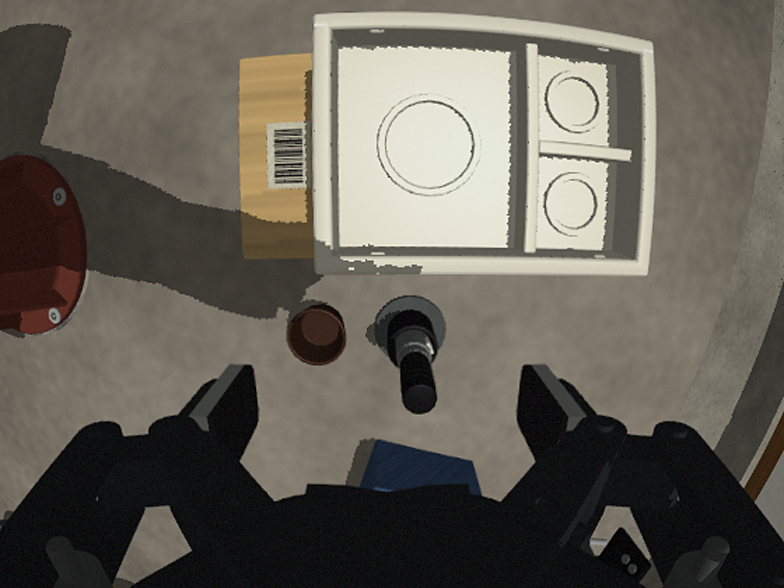

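Wrist view: rim corners (314,15), (315,274), (648,275), (654,43), handle top (420,399), label about (286,155). The rib marks sit in the long walls near both ends.

```bash
python3 - <<'E'
from h import *
import pickle
np.set_printoptions(precision=4,suppress=True)
p=pickle.load(open("w1.pkl","rb"))
f=lambda x,y,z:wbp(p,x/1.4,y/1.4,z)
Q=np.array([f(314,15,.168),f(315,274,.168),f(648,275,.168),f(654,43,.168)])
e=np.roll(Q,-1,0)-Q;print(Q[:,:2],Q.mean(0),np.linalg.norm(e,axis=1),np.degrees(np.arctan2(e[:,1],e[:,0])))
print("scan",f(420,399,.17),"label",f(286,155,.012),"base",f(411,331,.006))
E
```

```text
[[0.3996 0.2702]
 [0.4411 0.0882]
 [0.6929 0.1473]
 [0.6513 0.329 ]] [0.5462 0.2087 0.168 ] [0.1867 0.2586 0.1864 0.2585] [ -77.1461   13.2244  102.8929 -166.8588]
scan [0.5377 0.0101 0.17  ] label [0.3684 0.1676 0.012 ] base [0.5393 0.0093 0.006 ]
```

```bash
python3 - <<'E'
from h import *
import cv2
o=down(13)
env.movep([.537,.011,.22],o)
env.servo_line([.537,.011,.1195],feed=.15)
env.gripper_to(0.0,30);st("grip")
env.sleep(.2)
env.servo_line([.537,.011,.135],feed=.1); env.servo_line([.537,.011,.22],feed=.2);st("up")
env.gripper_to(0.0,60)
env.servo_line([.537,.011,.26],feed=.2)
env.movep([.3685,.1685,.2285],o);env.sleep(.3);st("aim")
im=env.read_camera("scene")[:,:,::-1]; im2=env.read_camera("top")[:,:,::-1]
a=cv2.resize(im[100:300,260:460],None,fx=2,fy=2,interpolation=cv2.INTER_CUBIC)
b=cv2.resize(im2[200:400,120:320],None,fx=2,fy=2,interpolation=cv2.INTER_CUBIC)
cv2.imwrite("pics/aim.png",np.hstack([a,b]))
E
```

```text
grip t 4.90 p [0.5371 0.0109 0.1199] f [-1.5 -1.1  2.9] m [-0.02  0.31 -0.  ] w 0.323
up t 5.98 p [0.5368 0.0111 0.2188] f [-0.4  0.3 -2.8] m [-0.04 -0.02 -0.  ] w 0.319
aim t 7.78 p [0.369  0.168  0.2285] f [ 0.4  0.6 -0.3] m [ 0.03  0.03 -0.01] w 0.308
```

View pics/aim.png

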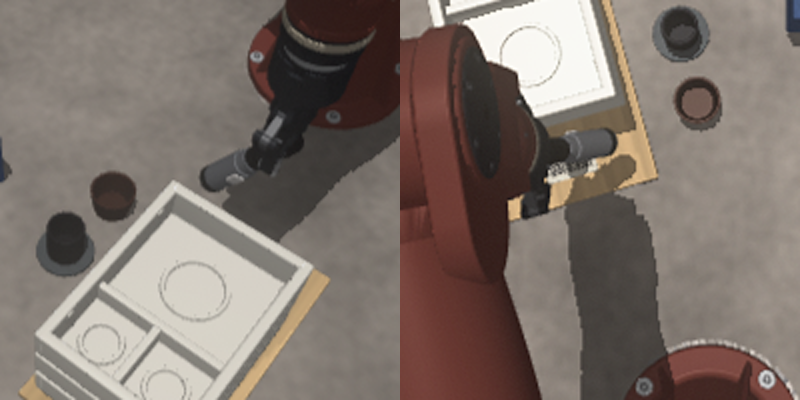

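The scanner has swung about the jaw axis, nose towards -y. On my joint move its nose, at about z = 0.153, must have struck the tray corner, whose rim is at 0.168. I'll lift clear and measure the tilt before mending it.

```bash
python3 - <<'E'
from h import *
import cv2
env.servo_line([.369,.168,.34],feed=.3)
env.movep([.44,-.06,.30],down(13));env.sleep(.4);s=st()
g=s["position"]+[0,0,.0187];L=[]
for n in("scene","top"):
    p=env.camera_params(n);c=p["world_to_cam"]@np.r_[g,1];u=p["fx"]*c[0]/c[2]+p["cx"];v=p["fy"]*c[1]/c[2]+p["cy"]
    u0=int(np.clip(u-75,0,410));v0=int(np.clip(v-75,0,270));im=env.read_camera(n)[:,:,::-1]
    L.append(cv2.resize(im[v0:v0+150,u0:u0+150],(400,400),interpolation=cv2.INTER_CUBIC));print(n,u,v,u0,v0)
im=env.read_camera("top")[:,:,::-1];im2=env.read_camera("wrist")[:,:,::-1]
cv2.imwrite("pics/tilt.png",np.vstack([np.hstack(L),np.hstack([cv2.resize(im,(267,200)),cv2.resize(im2,(267,200)),np.zeros((200,266,3),np.uint8)])]))
E
```

```text
t 9.76 p [ 0.4401 -0.0595  0.3002] f [-0.2 -0.3 -1.6] m [0.01 0.02 0.01] w 0.315
scene 308.5785217895328 106.57503059517089 233 31
top 293.40354675171557 233.3671957455624 218 158
```

View pics/tilt.png

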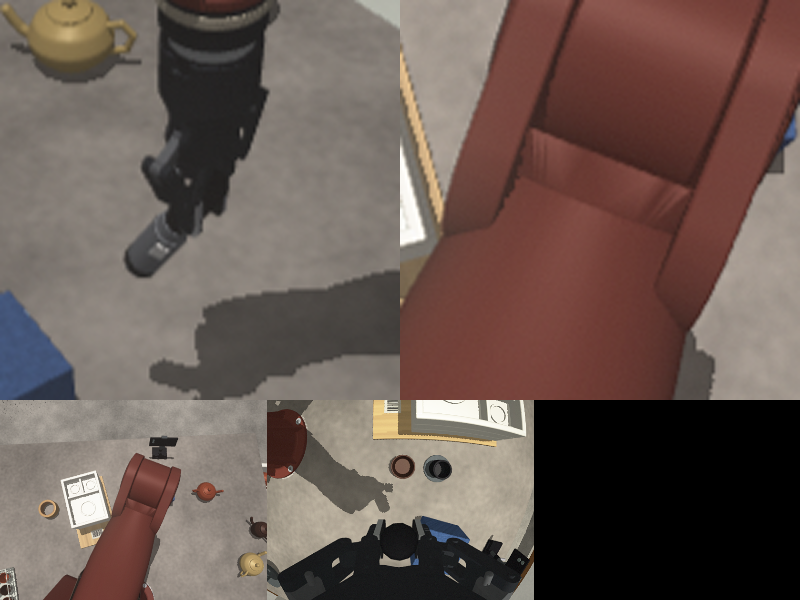

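```bash
python3 - <<'E'
from h import *
np.set_printoptions(precision=4,suppress=True)
a=np.array([np.cos(np.radians(13)),np.sin(np.radians(13)),0]);b=np.array([-a[1],a[0],0])
def pl(n,u,v,g):
    A=bp(n,u,v,.1);B=bp(n,u,v,.2);d=B-A;P=A+d*((g-A)@a)/(d@a);r=P-g
    print(n,P,"len",np.linalg.norm(r),"b,z",r@b,r[2],"tilt from down deg",np.degrees(np.arctan2(-r@b,-r[2])))
g=np.array([.4401,-.0595,.3189]);pl("scene",285.1,129.3,g)
g=np.array([.369,.168,.2472]);pl("scene",364,190,g);pl("top",226.5,271,g)
b0=b
def tilt(th): return Rn.from_rotvec(-a*np.radians(th)).as_matrix()@Rd(13)
for s in(1,-1):
  for th in(30,50,60,70,80):
    R=Rn.from_rotvec(s*a*np.radians(th)).as_matrix()@Rd(13)
    x=R[:,0]
    for G in ([.537,.011,.25],[.537,.011,.14]):
        r=env.inverse_kinematics(np.array(G)+x*.0187,q(R));print(s,th,G,x,None if r is None else np.round(r,2))
E
```

```text
scene [ 0.4553 -0.1254  0.2062] len 0.1313833491522296 b,z -0.06760682036374108 -0.11265390483583565 tilt from down deg 30.969170370512046
scene [0.3845 0.1008 0.1327] len 0.13370678353359128 b,z -0.06898869169840573 -0.11453411884954179 tilt from down deg 31.062314499505174
top [0.3845 0.101  0.1001] len 0.16236559932998176 b,z -0.06878919505214783 -0.14707356829104862 tilt from down deg 25.06641486801313
1 30 [0.537, 0.011, 0.25] [-0.1125  0.4872 -0.866 ] [-0.44  0.19  0.1   1.83  0.4   0.83]
1 30 [0.537, 0.011, 0.14] [-0.1125  0.4872 -0.866 ] [-0.44  0.22 -0.06  1.64  0.4   0.83]
1 50 [0.537, 0.011, 0.25] [-0.1723  0.7464 -0.6428] [-0.54  0.45  0.25  2.07  0.58  0.59]
1 50 [0.537, 0.011, 0.14] [-0.1723  0.7464 -0.6428] [-0.54  0.51  0.14  1.89  0.58  0.59]
1 60 [0.537, 0.011, 0.25] [-0.1948  0.8438 -0.5   ] None
1 60 [0.537, 0.011, 0.14] [-0.1948  0.8438 -0.5   ] [-0.57  0.68  0.24  2.03  0.65  0.45]
1 70 [0.537, 0.011, 0.25] [-0.2114  0.9156 -0.342 ] None
1 70 [0.537, 0.011, 0.14] [-0.2114  0.9156 -0.342 ] None
1 80 [0.537, 0.011, 0.25] [-0.2215  0.9596 -0.1736] None
1 80 [0.537,
[... 254 characters left out ...]
[ 0.1723 -0.7464 -0.6428] [ 0.19 -0.1  -0.3   1.33 -0.87  1.51]
-1 50 [0.537, 0.011, 0.14] [ 0.1723 -0.7464 -0.6428] [ 0.19 -0.03 -0.43  1.12 -0.87  1.51]
-1 60 [0.537, 0.011, 0.25] [ 0.1948 -0.8438 -0.5   ] [ 0.24 -0.04 -0.31  1.32 -1.05  1.6 ]
-1 60 [0.537, 0.011, 0.14] [ 0.1948 -0.8438 -0.5   ] [ 0.24  0.06 -0.42  1.12 -1.05  1.6 ]
-1 70 [0.537, 0.011, 0.25] [ 0.2114 -0.9156 -0.342 ] [ 0.28  0.06 -0.29  1.36 -1.22  1.72]
-1 70 [0.537, 0.011, 0.14] [ 0.2114 -0.9156 -0.342 ] [ 0.28  0.19 -0.37  1.16 -1.22  1.72]
-1 80 [0.537, 0.011, 0.25] [ 0.2215 -0.9596 -0.1736] [ 0.3   0.23 -0.22  1.53 -1.38  1.99]
-1 80 [0.537, 0.011, 0.14] [ 0.2215 -0.9596 -0.1736] [ 0.3   0.38 -0.26  1.34 -1.38  1.99]
```

```bash
cat >> h.py <<'E'
def toolpose(nose,th,L=.130,yaw=13):
    """TCP pose putting a vertical scanner's nose at 'nose', tool tilted th deg about the jaw axis"""
    a=np.radians(yaw);R=Rn.from_rotvec(np.radians(th)*np.array([np.cos(a),np.sin(a),0])).as_matrix()@Rd(yaw)
    return np.array(nose)+[0,0,L]+R[:,0]*.0187,q(R)
def crops(name,pt,w=100,out=400):
    import cv2;L=[]
    for n in("scene","top"):
        p=env.camera_params(n);c=p["world_to_cam"]@np.r_[pt,1];u=p["fx"]*c[0]/c[2]+p["cx"];v=p["fy"]*c[1]/c[2]+p["cy"]
        u0=int(np.clip(u-w/2,0,560-w));v0=int(np.clip(v-w/2,0,420-w));im=env.read_camera(n)[:,:,::-1]
        L.append(cv2.resize(im[v0:v0+w,u0:u0+w],(out,out),interpolation=cv2.INTER_CUBIC));print(n,"u0v0",u0,v0,"scale",out/w,"pt at",(u-u0)*out/w,(v-v0)*out/w)
    cv2.imwrite("pics/"+name,np.hstack(L))
E
python3 - <<'E'
from h import *
lab=np.array([.3685,.1685,.012])
P=[toolpose([.44,-.06,.22],30.5),toolpose(lab+[0,0,.19],30.5),toolpose(lab+[0,0,.09],30.5)]
for p in P: print(env.inverse_kinematics(*p))
env.movep(*P[0])
env.servo_line(P[1][0],ori=P[1][1],feed=.25);env.servo_line(P[2][0],ori=P[2][1],feed=.15)
env.sleep(1.3);st("aim")
crops("aim2.png",lab+[0,0,.12],120)
for n in("scene","top"):
    p=env.camera_params(n)
    for z in(.09,.164,.22):
        c=p["world_to_cam"]@np.r_[lab+[0,0,z],1];print(n,z,p["fx"]*c[0]/c[2]+p["cx"],p["fy"]*c[1]/c[2]+p["cy"])
E
```

```text
[-0.65696326  0.0263609   0.10420212  2.07600925  0.32770165  0.61521688]
[-0.2591816  -0.38198317 -0.27900617  1.9423045   0.46536833  1.02072304]
[-0.2591816  -0.41229547 -0.48425983  1.76736313  0.46536833  1.02072304]
aim t 13.75 p [0.3664 0.1777 0.2159] f [-0.  -0.2 -2.1] m [-0.65 -0.22  0.02] w 0.313
scene u0v0 328 144 scale 3.3333333333333335 pt at 201.3295611719538 202.3859644950382
top u0v0 137 218 scale 3.3333333333333335 pt at 201.3309913452296 201.76814333309534
scene 0.09 385.8218579432918 211.49182787309934
scene 0.164 392.43290797463635 194.10861143121554
scene 0.22 398.05924962921716 179.3146052909119
top 0.09 199.50335342083912 278.9344136865506
top 0.164 194.08235190820795 277.89360218473627
top 0.22 189.4081119949929 276.99616604630717
```

View pics/aim2.png

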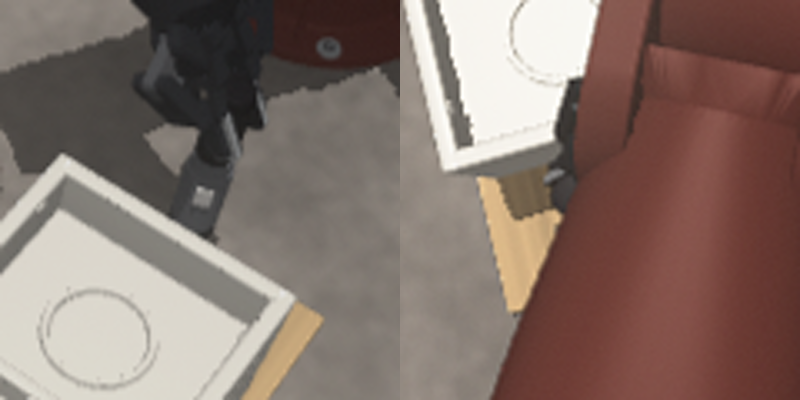

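The scanner's nose axis runs (217,162)→(190,230) in the scene crop against the expected (215,167)→(193,225), so it is vertical to about 1° and on the mark. It has been held for 1.3 s. Next I'll return it to the cup at the same tilt.

```bash
python3 - <<'E'
from h import *
c=np.array([.5372,.011,0]);lab=np.array([.3685,.1685,0])
for b,z,f in((lab,.25,.25),(c,.25,.25),(c,.075,.2)):
    p=toolpose(b+[0,0,z],30.5);env.servo_line(p[0],ori=p[1],feed=f)
env.sleep(.2);st("above")
crops("cup.png",c+[0,0,.07],100)
for n in("scene","top"):
    p=env.camera_params(n)
    for z in(.062,.075,.149):
        k=p["world_to_cam"]@np.r_[c+[0,0,z],1];print(n,z,p["fx"]*k[0]/k[2]+p["cx"],p["fy"]*k[1]/k[2]+p["cy"])
E
```

```text
above t 16.89 p [0.5356 0.02   0.1899] f [ 0.3 -0.5 -0.9] m [-0.67 -0.2   0.  ] w 0.313
scene u0v0 242 161 scale 4.0 pt at 203.04625769369886 203.01568665720558
top u0v0 209 161 scale 4.0 pt at 203.12274152870646 202.36539718841232
scene 0.062 292.7280702065925 213.43155082928735
scene 0.075 292.7827218899758 210.69420490421086
scene 0.149 293.11749124581854 193.92656893534718
top 0.062 259.86595998073614 212.1618969922998
top 0.075 259.7267735541799 211.23064083612002
top 0.149 258.8689731622095 205.4913463117847
```

View pics/cup.png

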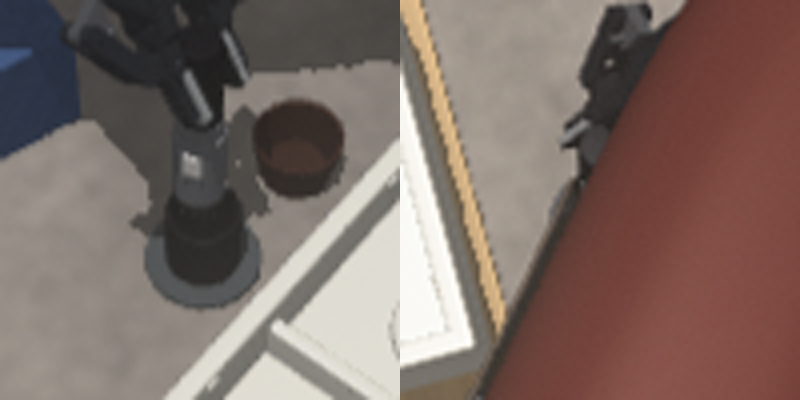

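Cup edges are at x = 164–246 (centre 205) and the nose at 172–230 (centre 201), so it is about 2 mm off to the left. I'll shift it slightly and go down watching the force.

```bash
python3 - <<'E'
from h import *
c=np.array([.536,.0119,0])
for z in(.064,.056,.048,.035,.022,.015):
    p=toolpose(c+[0,0,z],30.5);env.servo_line(p[0],ori=p[1],feed=.06);s=st(z)
    if np.linalg.norm(s["contact_force"])>12: print("STOP");break
E
```

```text
0.064 t 17.32 p [0.5334 0.0214 0.1772] f [-0.3  0.1 -1.8] m [-0.68 -0.14 -0.04] w 0.310
0.056 t 17.61 p [0.5336 0.0213 0.1694] f [ 0.3 -0.2 -0.8] m [-0.66 -0.17 -0.  ] w 0.309
0.048 t 17.89 p [0.5336 0.0213 0.1614] f [-0.8  0.5 -2.3] m [-0.68 -0.2   0.03] w 0.311
0.035 t 18.26 p [0.5335 0.0213 0.1484] f [ 0.2  0.9 -1.4] m [-0.6  -0.17  0.05] w 0.316
0.022 t 18.62 p [0.5335 0.0213 0.1354] f [ 0.1  0.5 -2.3] m [-0.64 -0.16  0.03] w 0.315
0.015 t 18.89 p [0.5336 0.0212 0.1285] f [ 0.6 -0.7 -2. ] m [-0.72 -0.15 -0.02] w 0.313
```

```bash
python3 - <<'E'
from h import *
import cv2,pickle
c=np.array([.536,.0119,0])
p=toolpose(c+[0,0,.0125],30.5);env.servo_line(p[0],ori=p[1],feed=.06);st("seat")
env.gripper_to(.75);st("open")
x=Rn.from_quat(p[1],scalar_first=True).as_matrix()[:,0]
env.servo_line(p[0]-x*.10,ori=p[1],feed=.2)
pos=env.get_state()["position"]
C=np.array([.545,.209]);a=np.radians(13);R2=np.array([[np.cos(a),-np.sin(a)],[np.sin(a),np.cos(a)]])
g=C+R2@[-.123,-.060]
env.movep([*g,.26],down(13));env.sleep(.2);st("pre")
p=env.camera_params("wrist");im=env.read_camera("wrist");pickle.dump(p,open("w2.pkl","wb"))
cv2.imwrite("pics/w2.png",cv2.resize(im[:,:,::-1],(784,588),interpolation=cv2.INTER_CUBIC))
E
```

```text
seat t 19.14 p [0.5338 0.0211 0.1263] f [ 0.9  0.6 -2.3] m [-0.62 -0.17  0.  ] w 0.308
open t 19.59 p [0.5339 0.0211 0.1265] f [0.2 0.9 0.3] m [-0.45 -0.1   0.02] w 0.751
pre t 21.27 p [0.4391 0.1218 0.2589] f [-0.8 -1.1 -0.6] m [-0.02 -0.05  0.02] w 0.750
```

View pics/w2.png

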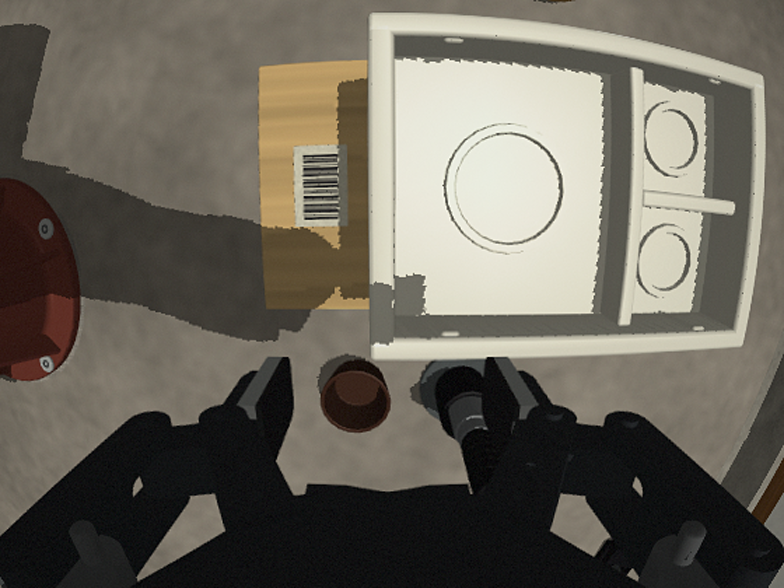

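The scanner stands in its cup. Rim corners are (370,14), (372,359), (741,347), (763,77), with the inner face of the near wall at x ≈ 394.

```bash
python3 - <<'E'
from h import *
import pickle
np.set_printoptions(precision=4,suppress=True)
p=pickle.load(open("w2.pkl","rb"));f=lambda x,y,z:wbp(p,x/1.4,y/1.4,z)
Q=np.array([f(370,14,.168),f(372,359,.168),f(741,347,.168),f(763,77,.168)])
e=np.roll(Q,-1,0)-Q;print(Q[:,:2],Q.mean(0),np.linalg.norm(e,axis=1),np.degrees(np.arctan2(e[:,1],e[:,0])))
print("label",f(319,185,.012),"cup",f(355,393,.042))
T=np.array([.545,.209]);a=np.radians(13);R2=np.array([[np.cos(a),-np.sin(a)],[np.sin(a),np.cos(a)]])
for c in([-.13,.095],[-.13,-.095],[.13,-.095],[.13,.095]): print(T+R2@c, np.array(wpix(p,[*(T+R2@c),.168]))*1.4)
E
```

```text
[[0.3969 0.27  ]
 [0.4387 0.0887]
 [0.6885 0.1454]
 [0.6473 0.3272]] [0.5429 0.2078 0.168 ] [0.1861 0.2562 0.1865 0.2569] [ -77.0138   12.7855  102.775  -167.1323]
label [0.3693 0.1684 0.012 ] cup [0.4381 0.0012 0.042 ]
[0.397  0.2723] [371.1434  10.2125]
[0.4397 0.0872] [373.1698 361.7547]
[0.693  0.1457] [744.8498 347.6148]
[0.6503 0.3308] [766.2106  74.2916]
```

```bash
python3 - <<'E'
from h import *
C=np.array([.544,.2085]);yaw=12.9;a=np.radians(yaw);R2=np.array([[np.cos(a),-np.sin(a)],[np.sin(a),np.cos(a)]])
g=C+R2@[-.123,-.060];o=down(yaw)
env.movep([*g,.20],o);env.servo_line([*g,.134],feed=.12);st("in")
env.gripper_to(0.0,20);s=st("g20")
print("jaw force",s["contact_force"][:2]@R2[:,0])
env.sleep(.2);s=st("g20b");print("jaw force",s["contact_force"][:2]@R2[:,0])
E
```

```text
in t 22.38 p [0.4381 0.1226 0.1352] f [ 0.5 -0.4 -0.2] m [0.02 0.01 0.04] w 0.752
g20 t 22.88 p [0.4377 0.1225 0.1344] f [-0.5 -0.6  3.7] m [-0.01  0.25  0.05] w 0.159
jaw force -0.5860907172467311
g20b t 23.07 p [0.4377 0.1226 0.1344] f [-1.3 -0.3  6. ] m [-0.06  0.26  0.13] w 0.163
jaw force -1.303224321663608
```

Width is 13.7 mm on the 14 mm wall and the side force is low, so the grip is centred. I'll squeeze and peel corner2 up about corner0.

```bash
cat >> h.py <<'E'
C=np.array([.544,.2085]);yaw=12.9;_a=np.radians(yaw);R2=np.array([[np.cos(_a),-np.sin(_a)],[np.sin(_a),np.cos(_a)]])
piv=np.array([*(C+R2@[.13,.095]),.120]);_d=R2@(np.array([-.13,-.095])/np.hypot(.13,.095))
ax=np.array([_d[1],-_d[0],0]) # + rotation raises corner2
def tiltpose(P0,deg,up=0):
    R=Rn.from_rotvec(ax*np.radians(deg)).as_matrix();return piv+R@(P0-piv)+[0,0,up],q(R@Rd(yaw))
E
python3 - <<'E'
from h import *
env.gripper_to(0.0,110);s=st("g110");P0=s["position"].copy();np.save("P0.npy",P0)
print("test rise at 1deg",tiltpose(P0,1)[0]-P0)
for d in(.5,1,1.5,2.2,2.9,3.5):
    p=tiltpose(P0,d);env.servo_line(p[0],ori=p[1],feed=.02);s=st(d)
    if np.linalg.norm(s["contact_force"])>40: print("STOP");break
env.sleep(.3);st()
crops("peel.png",[*C,.15],150)
E
```

```text
g110 t 23.29 p [0.4378 0.1226 0.1346] f [-1.5  0.3  6.6] m [-0.01  0.38  0.07] w 0.149
test rise at 1deg [0.00019682 0.00022688 0.00515581]
0.5 t 23.60 p [0.4375 0.1228 0.1366] f [ 1.1  1.3 -5.5] m [ 0.31 -0.39  0.04] w 0.150
1 t 23.88 p [0.4378 0.1228 0.1401] f [-0.6 -1.  -1.8] m [ 0.5   0.76 -0.  ] w 0.150
1.5 t 24.15 p [0.4382 0.1228 0.1427] f [ 0.2 -2.4 -0.1] m [-0.02  0.43  0.16] w 0.147
2.2 t 24.48 p [0.4385 0.1231 0.1463] f [-1.7 -0.4  1.6] m [-0.18  0.03  0.09] w 0.145
2.9 t 24.82 p [0.4386 0.1234 0.1496] f [ 0.7 -0.8 -0.4] m [-0.25 -0.07 -0.07] w 0.151
3.5 t 25.12 p [0.4388 0.1237 0.1527] f [-0.1 -0.1 -0.7] m [-0.14 -0.05 -0.08] w 0.149
 t 25.43 p [0.4387 0.1236 0.1526] f [ 0.9 -0.4  0.5] m [-0.11 -0.11 -0.04] w 0.142
scene u0v0 271 177 scale 2.6666666666666665 pt at 202.102858279591 202.65709473610454
top u0v0 103 131 scale 2.6666666666666665 pt at 201.32030742460765 202.57067520544578
```

View pics/peel.png

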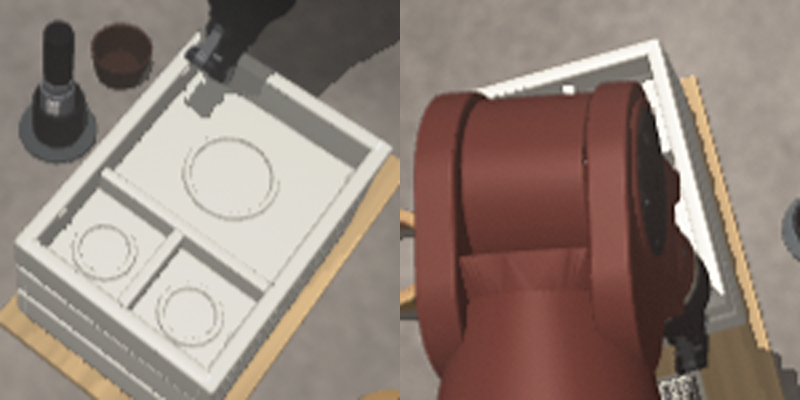

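Corner2 is about 19 mm up and the force spike has passed. Corner0 is still in its seat, the lower trays' seams are closed, and the scanner is in its cup. Now I'll lift off and carry.

```bash
python3 - <<'E'
from h import *
import cv2,pickle
P0=np.load("P0.npy")
for u,f in((.004,.02),(.008,.02),(.02,.04),(.06,.1)):
    p=tiltpose(P0,3.5,u);env.servo_line(p[0],ori=p[1],feed=f);st(u)
env.servo_line(P0+[0,0,.16],ori=down(yaw),feed=.12);st("level")
loc=np.r_[R2.T@(P0[:2]-C),P0[2]-.108];print("loc",loc)
B=np.array([.5905,-.2015]);yf=-4.;a=np.radians(yf);Rf=np.array([[np.cos(a),-np.sin(a)],[np.sin(a),np.cos(a)]])
F=np.r_[B+Rf@loc[:2],.18+loc[2]];np.save("F.npy",F)
env.servo_line(F+[0,0,.10],ori=down(yf),feed=.15)
env.servo_line(F,ori=down(yf),feed=.1);env.sleep(.5);st("F")
im=env.read_camera("scene")[:,:,::-1];p=env.camera_params("wrist");w=env.read_camera("wrist")[:,:,::-1];t=env.read_camera("top")[:,:,::-1]
pickle.dump(p,open("w3.pkl","wb"))
A=cv2.resize(im[50:350,100:400],(600,600),interpolation=cv2.INTER_CUBIC)
cv2.imwrite("pics/fin.png",np.hstack([A,np.vstack([cv2.resize(x,(200,300) if 0 else (200,150)) for x in(t,w)]+[np.zeros((300,200,3),np.uint8)])]))
cv2.imwrite("pics/fin_w.png",cv2.resize(w,(784,588),interpolation=cv2.INTER_CUBIC))
# expected rim corners
for l in([-.13,.095],[-.13,-.095],[.13,-.095],[.13,.095]):
    P=np.array([*(B+Rf@l),.24]);n=env.camera_params("scene");c=n["world_to_cam"]@np.r_[P,1]
    print(l,"fin.png",(n["fx"]*c[0]/c[2]+n["cx"]-100)*2,(n["fy"]*c[1]/c[2]+n["cy"]-50)*2,"w",np.array(wpix(p,P))*1.4)
E
```

```text
0.004 t 25.88 p [0.4388 0.1237 0.1569] f [-0.2 -0.3 -0.9] m [-0.05  0.04  0.02] w 0.149
0.008 t 26.23 p [0.4388 0.1237 0.1608] f [-0.   1.1 -1.3] m [-0.01  0.06 -0.03] w 0.145
0.02 t 26.68 p [0.4389 0.1236 0.173 ] f [ 0.1  0.3 -0.9] m [-0.05  0.05 -0.01] w 0.146
0.06 t 27.23 p [0.4388 0.1237 0.2125] f [-0.1  0.2 -0.9] m [-0.07  0.02  0.03] w 0.146
level t 28.06 p [0.4376 0.1225 0.2939] f [ 0.1 -0.1 -0.9] m [-0.04  0.15  0.02] w 0.148
loc [-0.12274616 -0.06005309  0.02663045]
F t 32.37 p [ 0.4639 -0.2529  0.2067] f [ 0.6 -0.2 -1.9] m [-0.11  0.08 -0.01] w 0.148
[-0.13, 0.095] fin.png 376.25309508451244 156.12987546769284 w [ 356.43945453 -133.39056504]
[-0.13, -0.095] fin.png 294.65191738359175 68.841012184921 w [361.30139762 517.08671586]
[0.13, -0.095] fin.png 110.54763183025636 149.90957138180448 w [871.90609277 430.21564167]
[0.13, 0.095] fin.png 181.07625711279286 252.57409002656414 w [917.67112698  56.06639201]
```

View pics/fin.png

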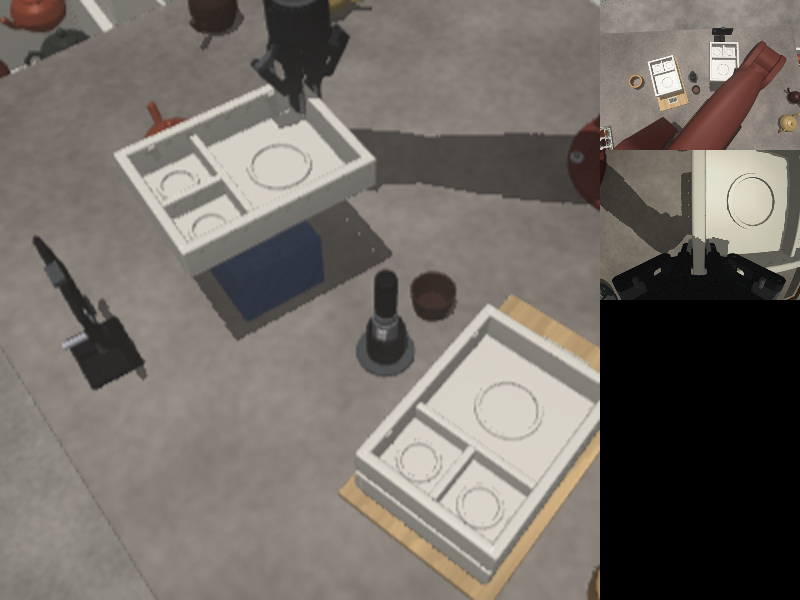

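The tray hangs over the block with its pockets up; tray2 is seated, and the scanner, cup and phone are in place. Seen corners are (375,157), (115,153), (187,254) against the expected (376,156), (110,150), (181,253). That hints at a slight sag at the +x end, so I'll check it numerically with tray2 as the level reference.

```bash
cat > lev.py <<'E'
from h import *
import cv2
from scipy.optimize import least_squares
def proj(n,P):
    p=env.camera_params(n);c=P@p["world_to_cam"][:3,:3].T+p["world_to_cam"][:3,3];return np.c_[p["fx"]*c[:,0]/c[:,2]+p["cx"],p["fy"]*c[:,1]/c[:,2]+p["cy"]]
def corners(c3,yaw,rx=0,ry=0):
    l=np.array([[-.13,.095,.06],[-.13,-.095,.06],[.13,-.095,.06],[.13,.095,.06]])
    return np.array(c3)+Rn.from_euler("ZYX",[yaw,ry,rx],degrees=True).apply(l)
def edge(g,A,B,cen):
    """outer rim edge: along normals to A-B, strongest outward drop in brightness -> fitted points"""
    pts=[];d=(B-A)/np.linalg.norm(B-A);nrm=np.array([d[1],-d[0]])
    if nrm@((A+B)/2-cen)<0:nrm=-nrm
    for s in np.linspace(.12,.88,40):
        c=A+(B-A)*s;o=np.arange(-6,6.01,.25);P=c+o[:,None]*nrm
        v=cv2.remap(g,P[:,0].astype(np.float32)[None],P[:,1].astype(np.float32)[None],cv2.INTER_LINEAR)[0]
        k=np.diff(cv2.GaussianBlur(v[None],(5,1),0)[0]);i=np.argmin(k)
        if k[i]<-4: pts.append(o[i])
    return len(pts),np.median(pts) if pts else np.nan,np.std(pts) if pts else np.nan
def run(c3,yaw,tag):
    for n in("scene","top"):
        g=env.read_camera(n).astype(np.float32).mean(2);Q=proj(n,corners(c3,yaw));cen=Q.mean(0)
        for i,nm in enumerate(("-x","-y","+x","+y")):
            print(tag,n,nm,"n %d off %.2f sd %.2f px"%edge(g,Q[i],Q[(i+1)%4],cen))
if __name__=="__main__":
    run([*C,.060],12.9,"tray2")
    run([.5905,-.2015,.18],-4.,"held")
E
python3 lev.py
```

```text
tray2 scene -x n 40 off -0.75 sd 0.55 px
tray2 scene -y n 40 off -1.00 sd 0.17 px
tray2 scene +x n 40 off -0.50 sd 0.16 px
tray2 scene +y n 40 off -0.25 sd 0.14 px
tray2 top -x n 40 off -0.25 sd 0.19 px
tray2 top -y n 40 off -1.75 sd 0.23 px
tray2 top +x n 40 off -0.50 sd 0.22 px
tray2 top +y n 40 off 0.75 sd 1.02 px
held scene -x n 40 off -1.25 sd 0.54 px
held scene -y n 39 off -1.25 sd 0.23 px
held scene +x n 40 off 0.25 sd 0.12 px
held scene +y n 40 off 0.75 sd 0.18 px
held top -x n 25 off -0.25 sd 1.23 px
held top -y n 28 off -2.00 sd 0.36 px
held top +x n 40 off -0.50 sd 0.25 px
held top +y n 40 off 1.25 sd 1.09 px
```

Both views agree that the tray is level (about 0.2° against seated tray2, with similar edge offsets). It sits about 3 mm towards +y, so I'll nudge it, check that it is still, and hand in.

```bash
python3 - <<'E'
from lev import *
F=np.load("F.npy")+[0,-.003,0]
env.servo_line(F,ori=down(-4.),feed=.01);env.sleep(1.0)
run([.5905,-.2015,.18],-4.,"held");s=st("end");print(np.abs(s["dq"]).max())
env.finish_job()
E
```

```text
held scene -x n 40 off -1.50 sd 0.63 px
held scene -y n 39 off -0.25 sd 0.28 px
held scene +x n 40 off 0.25 sd 0.11 px
held scene +y n 40 off -0.25 sd 0.17 px
held top -x n 27 off -0.25 sd 1.51 px
held top -y n 28 off -0.62 sd 0.39 px
held top +x n 40 off -0.50 sd 0.21 px
held top +y n 40 off -0.75 sd 0.00 px
end t 34.27 p [ 0.4639 -0.2558  0.2066] f [-0.1 -0.7 -1. ] m [-0.02  0.12  0.  ] w 0.145
0.0024454423752893173
the job is handed in; nothing more can be done
```

The job is handed in at 34.3 s of the 72 s allowed, with the tray held over the block as asked. One thing went wrong on the way: on my first move to the label, the scanner's nose appears to have struck the tray corner, because I carried it too low.

- **Collision:** The knock swung the scanner about 30° in the grip. I tilted the tool to bring it vertical again. Later pictures showed the stack where it had been and the trays still seated.
- **Scan:** I held the nose 9 cm above the label centre for 1.3 s. In the picture it was vertical to about 1° and on the mark. There is no read signal, so I could not confirm that the label was read.
- **Scanner return:** It went back into its cup without resistance and stands there in the later pictures.
- **Freeing the tray:** I lifted corner2 about 19 mm while corner0 stayed in its seat, then drew the tray off. Tray2's rim still matches its seated position to about 2 px in both cameras.
- **Final hold:** The tray is gripped by its wall with the pockets up and its underside set to 18 cm, 8 cm above the block. The rim edges are within 0.75 px of the planned pose, except the -x edge in the scene view (-1.5 px, partly hidden by the gripper). That puts it about 0.2° from level and centred to a few millimetres. The arm was still.
- **Other objects:** One wrist-camera reading put the tea cup about 10 mm from where I first measured it. The fixed cameras showed it unmoved, so I took that as a reading error.

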